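# Fit the nylon gear of a steering box and lock it with a push-on cap

## Robot

A 6-joint arm with a two-finger parallel gripper is mounted at the origin on the work surface. World frame = base frame: x ahead of the robot, y to its left, z up, the work surface at z = 0. Lengths are in m, angles in rad, forces in N, time in s.
With the tool pointing down it reaches from about 0.35 to 0.975 m from the base axis. Payload 4.9 kg.
Tool frame: the origin (TCP) lies at the very end of the fingers, on their centre line; the grasp point (between the pads) lies behind it (manip.pinch_z is the y of the grasp point in the tool frame, in m); y points along the fingers, x is the direction in which the jaws open and shut, and the axes are right-handed (so a half turn about y gives the same grasp; the last joint's range is limited). The gripper opens to 85 mm and grips with 20 to 120 N. Pads are 22 mm wide; open, the fingers measure 114 mm over their backs; the gripper's body (76 mm by 85 mm) begins 54 mm behind the grasp point. The pads swing forward as they close: fully open they stand 13 mm farther back than shut.
Start: joints at [1.019, 0.053, 1.613, -0, 1.476, -0.119], TCP at [0.262, 0.567, 0.231] pointing down, gripper open.
Joint ranges: [-3.01, 3.01], [-1.01, 2.22], [0.06, 2.58], [-1.02, 4.17], [0.09, 2.62], [-3.14, 3.14]. Speed limits (rad/s): [2.57, 2.57, 3.14, 3.14, 3.14, 3.14].

## Interface

Orientations are given as a unit quaternion [w, x, y, z].
In Python, from plant import manip gives the robot as it stands.
- The arm moves only by the tool drive_tool, never from a script. Its argument "motion" is a list of rows, each a list of 3 entries, a list of its own where there are three numbers: the shift along the tool's x, y, z in units of 25 mm (1.0 is 25 mm), then the turn, a rotation vector about the tool's x, y, z in units of 5 degrees (1.0 is 5 degrees), then the closure, from -1 (fully open) to 1 (shut). A call has 1 to 12 rows; each row shifts and turns the commanded pose from where the row before left it, along the tool's axes as they then stand; what a row does not reach is not made up. A row lasts 1/10 s, in which the tool goes at most 50 mm and 8.59 degrees, less where a joint would pass 70% of its speed; a pose out of reach is approached as far as the arm can. A call is refused whole if a number of a shift passes 1 or a number of a turn 1, either way. A call with a gripper value outside its range is refused whole. The fingers move at their own pace and stop on an object; the grip force is fixed at half the most. Time passes only in rows, so rows that do not move let the fingers close. It gives the time, the measured TCP pose, the force and the opening at its end, in the units of the state.
- manip.state(): the state, without advancing time (a new reading comes with each control period).
- manip.grab_frame(name): name is "side" or "top"; returns a dict with "img" (480x640x3 uint8, blue, green, red), "range_z" (480x640 float32, m along the optical axis (not along the pixel's ray), 0 where there is no reading), "camera_matrix" (3x3 intrinsics, pixels), "k1" (the pictures are not rectified: a ray, as slopes to the right and down, at radius r is drawn at 1 + k1 r^2 times it, then the intrinsics apply), "world_from_camera" (4x4, takes a point from camera to world coordinates). Camera axes: x right, y down, z forward; pixel columns grow to the right and rows downward; lengths in m; the calibration is good to about 2 mm. A picture is of the moment at which its call begins.
- manip.job_done(): hands the job in, once; it reports no verdict.
The state is a dict: "time": time; "joint_pos": joint angles; "joint_vel": joint speeds; "joint_efforts": joint torques, N m; "tool_pos": TCP position; "tool_rot": TCP orientation; "contact_force": force on the tool from outside, world axes, zero at the start; "ft_torque": the same for the moment, N m; "gripper_width": opening from 0.0 (shut) to 1.0 (fully open).
Only numpy, scipy, OpenCV 4.12 (cv2) and the standard library are available. Lean on these libraries where they do the work, as an engineer would, in place of code of your own. Each camera call takes 0.05 s, during which the arm holds its last target. There are 200 camera calls.

## Task

Slide the white nylon gear onto the upright steel pin of the open steering gearbox, hub up. Then set the toothed push-on cap on the end of the pin and press it straight down, so that it pushes the gear down against its spring until the gear goes solid on the spacer under it; seat it firmly, but do not force it, as the nylon cracks. Let go, leaving the cap gripping the pin tight against the gear, and do not disturb the other parts on the bench.

Things in the scene. Friction and masses are not known exactly. Their poses are not given: they have to be found in the camera images.
- gear: White nylon gear on the blue-grey mat, hub up. Toothed rim 70 mm across, 12 mm thick; hub 26 mm across stands 14 mm above the rim (26 mm tall in all); bore 14 mm. 60 to 110 g. Origin: bore axis at the underside; z along the bore, up. The nylon hub cracks if the cap is pressed on it with more than 22 N.
- push_nut: Yellow steel push-on cap (closed push nut) on the mat, opening down: round dome 18 mm across on a brim 30 mm across and 2.5 mm thick, 20.5 mm tall in all. Origin: axis at the underside; z up to the dome. Six spring teeth inside the brim slope up and in; they slide down a 12 mm pin with 1 to 5 N of drag and bite against coming up (springing back up to 0.6 mm).
- gearbox: Aluminium steering gearbox, 128 x 112 mm, fixed on two wooden chocks, open face up 46 mm above the bench, rack tube and bellows to its +x. A plain steel pin stands up at its middle. Origin: pin axis at bench height; z up. A light spring round the pin holds a loose gear's underside 57 mm above the bench (it pushes up with 3 N, 6 N when well down).
- pin_tip (a point): Middle of the pin's top end, 92 mm above the bench; pin 12 mm across, its top 3.2 mm tapering to 8 mm. Inside the spring stands a spacer that stops the gear solid 1.5 to 8.5 mm below its free height, different in every box and out of sight: feel for it. Spring and drag together stay under 10 N; the gear is well seated when the push on the cap stays at 13 to 18 N.
- mat: Flat fixed parts mat, 200 x 200 x 4 mm, blue-grey with black edge. Origin: middle of its underside, on the bench; z up. Gear and cap lie on it, their axes at least 80 mm apart.
- bearing: Bystander: steel ball bearing lying flat, 42 mm across, 12 mm tall. Origin: middle of its underside. Leave it alone.
- grease_tin: Bystander: green grease tin, 58 mm across, 55 mm tall. Origin: middle of its underside. Leave it alone.
- tie_rod_end: Bystander: dark steel tie-rod end lying on the bench, 100 mm long, ball stud 50 mm tall. Origin: under the ball stud, the rod runs to its -x. Leave it alone.
Not all that is in view belongs to the job. Of the things that look like the gear, take the one that is farthest from the robot's base at the start.

How it is judged:
On the way, in this order (a step that is already met when the one before it is completed fails the run):
1. the gear sits level on the pin, down on its spring (horizontal distance between gear and pin_tip below 0.003 m and angle between gear's own z axis and vertical below 0.06 rad and z of gear in the frame of gearbox below 0.0595 m), for 0.2 s.
2. the cap, square on the pin, is pressed on the gear's hub until the gear is solid: over 10 N between cap and gear (horizontal distance between each of gear, push_nut and pin_tip below 0.003 m and angle between gear's own z axis and vertical below 0.06 rad and angle between push_nut's own z axis and vertical below 0.08 rad and z of push_nut in the frame of gear between 0.0245 and 0.0275 m and contact force between push_nut and gear above 10 N), for 0.2 s.
At the end, for the whole second after the job is handed in: gear and cap on the pin (axes within 3 mm, level within 3.4 and 4.6 degrees), the cap's underside on the hub (26 mm above the gear's underside, within 1.5 mm), the gear held down under 56.6 mm with over 1.5 N between cap and gear, both at rest (horizontal distance between each of gear, push_nut and pin_tip below 0.003 m and angle between gear's own z axis and vertical below 0.06 rad and angle between push_nut's own z axis and vertical below 0.08 rad and z of push_nut in the frame of gear between 0.0245 and 0.0275 m and z of gear in the frame of gearbox below 0.0566 m and contact force between push_nut and gear above 1.5 N and linear speed of each of gear, push_nut below 0.01 m/s); the robot touches nothing.
It fails at once if the cap is pressed on the gear's nylon hub with over 22 N (contact force between push_nut and gear above 22 N).
It fails at once if the bearing is moved by over 20 mm (distance of bearing from where it was at the start of the episode above 0.02 m).
It fails at once if the grease tin is moved by over 20 mm (distance of grease_tin from where it was at the start of the episode above 0.02 m).
It fails at once if the tie rod end is moved by over 20 mm (distance of tie_rod_end from where it was at the start of the episode above 0.02 m).
It also fails if it takes over 69 s, if anything falls off the work surface, if the arm or the gripper's body presses on something with over 40 N, if the wrist force passes 120 N, or if a joint passes its speed limit or range.

## Working session

There is one attempt and no reset: what is moved stays moved. The work goes in short steps, Python scripts to look and compute and a tool call to move; the robot and the scene stay as the last step left them, time stands still between calls to the robot, and variables do not carry over. Pictures are saved under pics/ and viewed, about 8 in all and at most 12, crops included, and the job is handed in when it is done.

Besides the shell and the picture viewer there is one more tool, called after "Emit:" as name(argument=value, ...) on one line, values as JSON. drive_tool: Moves the arm, as the interface text tells. Its arguments: {"type":"object","properties":{"motion":{"type":"array","items":{"type":"array"}}},"required":["motion"]}

```bash
ls; mkdir -p pics; cat > h.py <<'E'
import numpy as np, cv2
from plant import manip
def grab(n):
    f=manip.grab_frame(n); K=f["camera_matrix"];k1=f["k1"]
    v,u=np.mgrid[:480,:640]; xd=(u-K[0,2])/K[0,0]; yd=(v-K[1,2])/K[1,1]
    x,y=xd.copy(),yd.copy()
    for _ in range(8):
        s=1+k1*(x*x+y*y); x=xd/s;y=yd/s
    z=f["range_z"]; T=f["world_from_camera"]
    P=np.stack([x*z,y*z,z],-1)@T[:3,:3].T+T[:3,3]
    P[z==0]=np.nan
    return f,f["img"],P
E
python3 - <<'E'
from h import *
for n in("top","side"):
    f,im,P=grab(n); cv2.imwrite(f"pics/{n}0.png",im); np.savez(f"{n}0.npz",im=im,P=P)
    print(f["world_from_camera"].round(3),f["camera_matrix"].round(1),f["k1"])
print(manip.state(),manip.pinch_z)
E
```

```text
pics
[[-0.03  -0.989  0.145  0.301]
 [-1.     0.028 -0.013  0.043]
 [ 0.009 -0.146 -0.989  1.44 ]
 [ 0.     0.     0.     1.   ]] [[582.4   0.  319.1]
 [  0.  582.4 242.2]
 [  0.    0.    1. ]] -0.07309000123701362
[[ 0.991 -0.097  0.088  0.396]
 [-0.129 -0.603  0.787 -0.921]
 [-0.023 -0.792 -0.61   0.84 ]
 [ 0.     0.     0.     1.   ]] [[602.1   0.  311.6]
 [  0.  602.1 250.8]
 [  0.    0.    1. ]] -0.10036282618906081
{'time': 0.1, 'joint_pos': array([ 1.01900414e+00,  5.33279358e-02,  1.61413833e+00, -1.95354574e-05,
        1.47597145e+00, -1.18991162e-01]), 'joint_vel': array([-0.00020199, -0.003079  , -0.00425338, -0.0011995 ,  0.00153593,
        0.00142176]), 'joint_efforts': array([ 1.89909956e-04, -3.94903636e+01, -3.71361780e+01, -1.06981017e-04,
        3.90465197e-03, -8.59239123e-06]), 'tool_pos': array([0.26184449, 0.56690134, 0.23017391]), 'tool_rot': array([-0.59540552,  0.59598539,  0.38039658, -0.38156537]), 'contact_force': array([ 0.49082244, -0.28466523,  0.03252676]), 'ft_torque': array([-0.002431  ,  0.00615666,  0.06224859]), 'gripper_width': 0.998906076995721} -0.0187
```

View pics/top0.png

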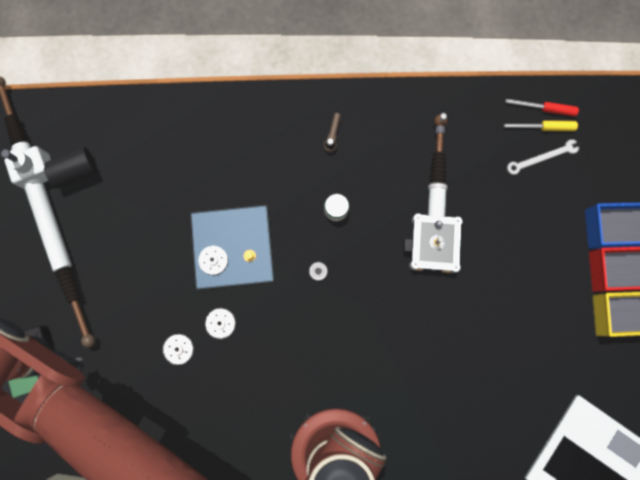

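View pics/side0.png

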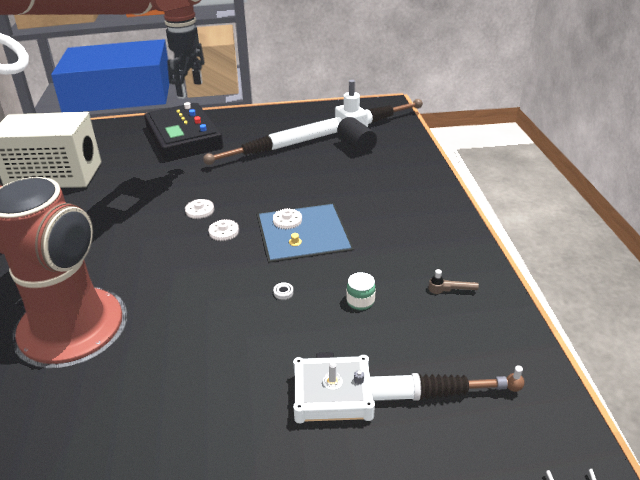

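Gear candidates in the top view are (212,260) on the mat, (220,323) and (177,349). The base is at about (337,460), so the one on the mat is farthest and matches the description. The cap is at (250,256) and the pin at (437,242). I'll measure them now.

```bash
cat >> h.py <<'E'
def circ(im,P,c,r,zlo,zhi,mask=None):
    p=P.reshape(-1,3); m=(np.hypot(p[:,0]-c[0],p[:,1]-c[1])<r)&(p[:,2]>zlo)&(p[:,2]<zhi)
    if mask is not None: m&=mask.reshape(-1)
    q=p[m]
    if len(q)<3: return None
    (cx,cy),rr=cv2.minEnclosingCircle(q[:,:2].astype(np.float32))
    return len(q),q.mean(0).round(4),(round(cx,4),round(cy,4),round(rr,4)),np.percentile(q[:,2],[5,50,95]).round(4)
E
python3 - <<'E'
from h import *
t=np.load("top0.npz");s=np.load("side0.npz")
for n,(u,v) in dict(g1=(212,260),g2=(220,323),g3=(177,349),cap=(250,256),pin=(437,242),tin=(337,207),brg=(318,271)).items():
    print(n,t["P"][v,u].round(4),np.hypot(*t["P"][v,u][:2]).round(3))
for nm,d in(("top",t),("side",s)):
    P,im=d["P"],d["im"]; 
    g=np.nanmedian(t["P"][250:270,205:220].reshape(-1,3),0); c=t["P"][256,250]; p=t["P"][242,437]
    hsv=cv2.cvtColor(im,cv2.COLOR_BGR2HSV)
    print(nm,"mat z",circ(im,P,c,.03,0,.007),"\n rim",circ(im,P,g,.045,.011,.020),"\n hub",circ(im,P,g,.03,.025,.04))
    y=(hsv[...,1]>100)&(hsv[...,0]>15)&(hsv[...,0]<35)
    print(" cap",circ(im,P,c,.03,.005,.04,y),"\n captop",circ(im,P,c,.03,.018,.04))
    print(" pin",circ(im,P,p,.03,.07,.1),"\n tip",circ(im,P,p,.03,.088,.1))
    a=circ(im,P,p,.09,.04,.052); print(" box",a)
def crop(d,u,v,w):
    return cv2.resize(d["im"][v-w:v+w,u-w:u+w],(390,390),interpolation=cv2.INTER_CUBIC)
cv2.imwrite("pics/c1.png",np.hstack([crop(t,232,250,40),crop(s,295,230,45)]))
E
```

```text
g1 [0.4746 0.2903 0.007 ] 0.556
g2 [0.3193 0.2724 0.001 ] 0.42
g3 [ 0.2588  0.3788 -0.0008] 0.459
cap [0.4791 0.1935 0.0297] 0.517
pin [ 0.4947 -0.2565  0.0719] 0.557
tin [ 0.59   -0.0216  0.0537] 0.59
brg [0.4403 0.0285 0.0037] 0.441
top mat z (291, array([0.4778, 0.1918, 0.0036]), (0.4791, 0.1935, 0.03), array([0.0006, 0.0037, 0.0065])) 
 rim (446, array([0.4733, 0.2868, 0.0152]), (0.4729, 0.2872, 0.0425), array([0.0117, 0.0152, 0.0188])) 
 hub (53, array([0.4732, 0.2869, 0.0296]), (0.4739, 0.2869, 0.0132), array([0.0256, 0.0296, 0.0339]))
 cap (53, array([0.4805, 0.1966, 0.018 ]), (0.4819, 0.1974, 0.0119), array([0.0062, 0.0218, 0.029 ])) 
 captop (42, array([0.4822, 0.1969, 0.0237]), (0.4826, 0.1967, 0.0089), array([0.0205, 0.0233, 0.0291]))
 pin (30, array([ 0.4965, -0.2591,  0.0868]), (0.4956, -0.2593, 0.0061), array([0.0748, 0.0874, 0.0973])) 
 tip (14, array([ 0.4972, -0.2601,  0.0925]), (0.4976, -0.2609, 0.006), array([0.0887, 0.0918, 0.0983]))
 box (2276, array([ 0.4981, -0.2599,  0.0455]), (0.4992, -0.2614, 0.0853), array([0.0412, 0.0454, 0.0501]))
side mat z (246, array([0.4787, 0.1898, 0.0038]), (0.4794, 0.1937, 0.03), array([0.001 , 0.0039, 0.0065])) 
 rim (319, array([0.4724, 0.2814, 0.0154]), (0.4767, 0.2855, 0.0398), array([0.0119, 0.0153, 0.0186])) 
 hub (52, array([0.4725, 0.2861, 0.0288]), (0.4736, 0.287, 0.0147), array([0.0254, 0.0288, 0.0318]))
 cap (55, array([0.4803, 0.1922, 0.0126]), (0.479, 0.1944, 0.0121), array([0.0054, 0.0119, 0.022 ])) 
 captop (44, array([0.4819, 0.1955, 0.0233]), (0.4849, 0.197, 0.012), array([0.0194, 0.0239, 0.0263]))
 pin (84, array([ 0.4973, -0.2643,  0.083 ]), (0.4973, -0.264, 0.0052), array([0.0714, 0.0848, 0.092 ])) 
 tip (28, array([ 0.4979, -0.2625,  0.0904]), (0.4975, -0.263, 0.0055), array([0.0885, 0.0902, 0.0924]))
 box (3843, array([ 0.4983, -0.2667,  0.0453]), (0.4989, -0.2609, 0.0851), array([0.0422, 0.0452, 0.0482]))
```

View pics/c1.png

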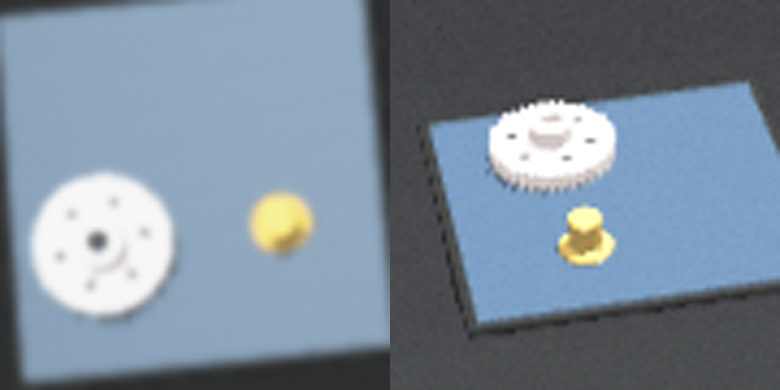

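The crop shows the gear hub up at left (100,243) and the cap at (282,222), both on the mat. That confirms the choice. Next I'll work out the tool axes and the shift to a point above the gear.

```bash
cat >> h.py <<'E'
from scipy.spatial.transform import Rotation as R
def go(t):
    s=manip.state(); q=s["tool_rot"]; M=R.from_quat([*q[1:],q[0]]).as_matrix()
    d=M.T@(np.array(t)-s["tool_pos"]); print("axes",M.round(3).tolist(),"pos",s["tool_pos"].round(4),"units",(d/.025).round(2),"t",s["time"],"w",s["gripper_width"],"F",s["contact_force"].round(2))
E
python3 - <<'E'
from h import *
go((.4733,.287,.08))
P=np.load("top0.npz")["P"]; p=P.reshape(-1,3)
m=(np.hypot(p[:,0]-.4975,p[:,1]+.261)<.06)&(p[:,2]>.053)
print(p[m].round(3).tolist())
E
```

```text
axes [[0.419, -0.001, -0.908], [0.908, -0.002, 0.419], [-0.002, -1.0, 0.0]] pos [0.2618 0.5669 0.2302] units [ -6.61   6.02 -12.38] t 0.1 w 0.998906076995721 F [ 0.49 -0.28  0.03]
[[0.549, -0.261, 0.067], [0.55, -0.264, 0.061], [0.549, -0.267, 0.063], [0.549, -0.271, 0.066], [0.549, -0.247, 0.053], [0.548, -0.261, 0.056], [0.546, -0.26, 0.068], [0.547, -0.264, 0.065], [0.548, -0.267, 0.06], [0.546, -0.268, 0.067], [0.545, -0.257, 0.063], [0.545, -0.259, 0.062], [0.545, -0.262, 0.062], [0.544, -0.263, 0.067], [0.545, -0.266, 0.063], [0.544, -0.268, 0.066], [0.544, -0.27, 0.068], [0.544, -0.273, 0.064], [0.543, -0.26, 0.057], [0.543, -0.262, 0.06], [0.542, -0.263, 0.064], [0.541, -0.265, 0.068], [0.541, -0.267, 0.069], [0.542, -0.271, 0.063], [0.542, -0.227, 0.053], [0.54, -0.257, 0.061], [0.54, -0.259, 0.064], [0.539, -0.26, 0.068], [0.54, -0.264, 0.063], [0.541, -0.268, 0.054], [0.539, -0.268, 0.066], [0.54, -0.271, 0.063], [0.539, -0.272, 0.066], [0.539, -0.26, 0.054], [0.537, -0.261, 0.064], [0.537, -0.264, 0.062], [0.538, -0.267, 0.059], [0.537, -0.268, 0.064], [0.538, -0.272, 0.0
[... 889 characters left out ...]
.255, 0.066], [0.495, -0.257, 0.072], [0.493, -0.256, 0.085], [0.493, -0.259, 0.084], [0.493, -0.261, 0.085], [0.492, -0.262, 0.091], [0.495, -0.228, 0.057], [0.495, -0.246, 0.054], [0.495, -0.248, 0.053], [0.495, -0.255, 0.055], [0.494, -0.256, 0.063], [0.493, -0.257, 0.069], [0.492, -0.258, 0.074], [0.491, -0.26, 0.078], [0.492, -0.248, 0.056], [0.492, -0.258, 0.054], [0.492, -0.26, 0.054], [0.492, -0.262, 0.055], [0.492, -0.265, 0.054], [0.492, -0.267, 0.055], [0.492, -0.272, 0.058], [0.49, -0.25, 0.057], [0.49, -0.27, 0.054], [0.487, -0.267, 0.054], [0.485, -0.255, 0.053], [0.484, -0.258, 0.06], [0.485, -0.262, 0.053], [0.482, -0.266, 0.059], [0.469, -0.21, 0.054], [0.467, -0.21, 0.054]]
```

Emit:
drive_tool(motion=[[[-0.55, 0.4, -1], [0, 0, 0], -1], [[-0.55, 0.4, -1], [0, 0, 0], -1], [[-0.55, 0.4, -1], [0, 0, 0], -1], [[-0.55, 0.4, -1], [0, 0, 0], -1], [[-0.55, 0.4, -1], [0, 0, 0], -1], [[-0.55, 0.4, -1], [0, 0, 0], -1], [[-0.55, 0.4, -1], [0, 0, 0], -1], [[-0.55, 0.4, -1], [0, 0, 0], -1], [[-0.55, 0.4, -1], [0, 0, 0], -1], [[-0.55, 0.4, -1], [0, 0, 0], -1], [[-0.55, 0.4, -1], [0, 0, 0], -1], [[-0.55, 0.4, -1], [0, 0, 0], -1]])

```text
time: 1.3
tool_pos: [0.4655, 0.2906, 0.1104]
tool_rot: [0.596, -0.596, -0.381, 0.381]
contact_force: [-0.3, 0.4, 0.5]
gripper_width: 0.998
```

```bash
python3 - <<'E'
from h import *
go((.4733,.287,.018))
E
```

```text
axes [[0.419, -0.001, -0.908], [0.908, -0.0, 0.419], [-0.001, -1.0, 0.001]] pos [0.4655 0.2906 0.1104] units [ 0.    3.7  -0.35] t 1.3 w 0.9975960855856854 F [-0.26  0.38  0.52]
```

Emit:
drive_tool(motion=[[[0, 0.6, -0.2], [0, 0, 0], -1], [[0, 0.6, -0.1], [0, 0, 0], -1], [[0, 0.6, 0], [0, 0, 0], -1], [[0, 0.6, 0], [0, 0, 0], -1], [[0, 0.6, 0], [0, 0, 0], -1], [[0, 0.4, 0], [0, 0, 0], -1], [[0, 0, 0], [0, 0, 0], -1], [[0, 0, 0], [0, 0, 0], -1]])

```text
time: 2.1
tool_pos: [0.4721, 0.2888, 0.0263]
tool_rot: [0.596, -0.596, -0.381, 0.381]
contact_force: [0.7, -0.3, 1.0]
gripper_width: 1.001
```

```bash
python3 - <<'E'
from h import *
go((.4733,.287,.018))
f,im,P=grab("side"); cv2.imwrite("pics/s1.png",cv2.resize(im[110:290,200:400],(800,720))[:600])
E
```

```text
axes [[0.419, -0.0, -0.908], [0.908, -0.0, 0.419], [-0.0, -1.0, 0.0]] pos [0.4721 0.2888 0.0263] units [-0.05  0.33 -0.08] t 2.1 w 1.0010451019602387 F [ 0.69 -0.27  1.04]
```

View pics/s1.png

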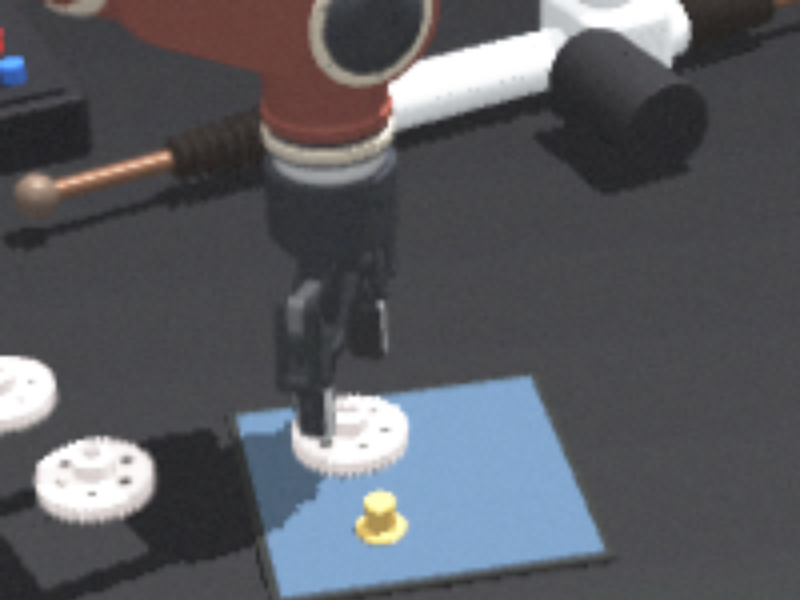

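The open fingers straddle the gear, with the hub at (345,420) between them and the cap clear at (380,512). I'll lower the last bit and close on the hub.

Emit:
drive_tool(motion=[[[-0.05, 0.3, -0.08], [0, 0, 0], -1], [[0, 0, 0], [0, 0, 0], -1], [[0, 0, 0], [0, 0, 0], 1], [[0, 0, 0], [0, 0, 0], 1], [[0, 0, 0], [0, 0, 0], 1], [[0, 0, 0], [0, 0, 0], 1], [[0, 0, 0], [0, 0, 0], 1], [[0, 0, 0], [0, 0, 0], 1], [[0, 0, 0], [0, 0, 0], 1], [[0, 0, 0], [0, 0, 0], 1]])

```text
time: 3.15
tool_pos: [0.4738, 0.2868, 0.0194]
tool_rot: [-0.596, 0.596, 0.381, -0.381]
contact_force: [-0.4, -0.1, 3.4]
gripper_width: 0.27
```

Emit:
drive_tool(motion=[[[0, 0, 0], [0, 0, 0], 1], [[0, -0.4, 0], [0, 0, 0], 1], [[0, -0.8, 0], [0, 0, 0], 1], [[0, -0.8, 0], [0, 0, 0], 1], [[0, 0, 0], [0, 0, 0], 1], [[0, 0, 0], [0, 0, 0], 1]])

```text
time: 3.75
tool_pos: [0.4731, 0.2865, 0.0686]
tool_rot: [0.596, -0.596, -0.381, 0.381]
contact_force: [-0.3, -0.4, -1.6]
gripper_width: 0.271
```

```bash
python3 - <<'E'
from h import *
go((.4733,.287,.2))
f,im,P=grab("side"); cv2.imwrite("pics/s2.png",cv2.resize(im[110:260,200:400],(800,600)))
E
```

```text
axes [[0.419, -0.0, -0.908], [0.908, -0.0, 0.419], [-0.0, -1.0, 0.0]] pos [0.4731 0.2865 0.0686] units [ 0.02 -5.26  0.  ] t 3.75 w 0.2711321325309188 F [-0.34 -0.38 -1.55]
```

View pics/s2.png

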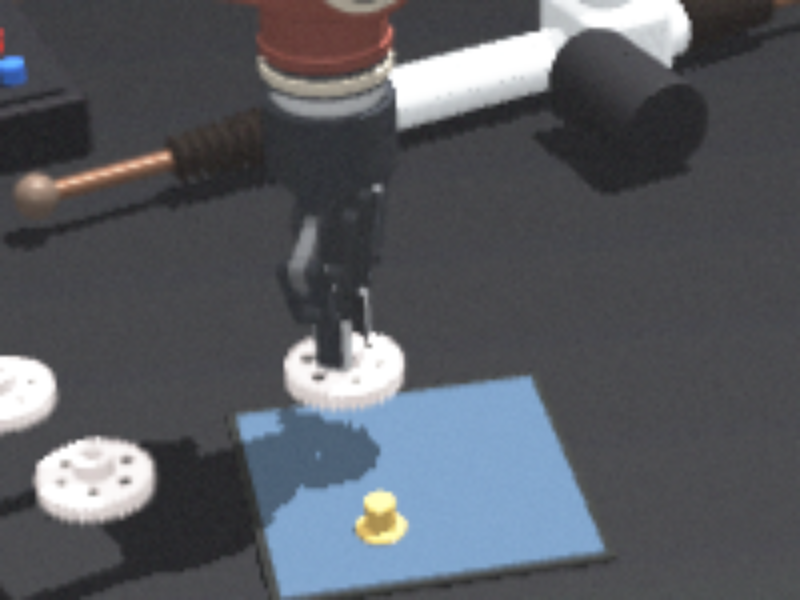

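The gear is lifted level at (345,370), the mat is clear below it, and the cap is undisturbed. Now I'll carry it over the pin.

Emit:
drive_tool(motion=[[[-0.5, -1, -0.25], [0, 0, 0], 1], [[-0.9, -1, -0.45], [0, 0, 0], 1], [[-0.95, -1, -0.5], [0, 0, 0], 1], [[-0.95, -0.6, -0.5], [0, 0, 0], 1], [[-0.95, 0, -0.5], [0, 0, 0], 1], [[-0.95, 0, -0.5], [0, 0, 0], 1], [[-0.95, 0, -0.5], [0, 0, 0], 1], [[-0.95, 0, -0.5], [0, 0, 0], 1], [[-0.95, 0, -0.5], [0, 0, 0], 1], [[-0.95, 0, -0.5], [0, 0, 0], 1], [[-0.95, 0, -0.5], [0, 0, 0], 1], [[-0.95, 0, -0.5], [0, 0, 0], 1]])

```text
time: 5.0
tool_pos: [0.4873, -0.0214, 0.1569]
tool_rot: [0.596, -0.595, -0.38, 0.382]
contact_force: [1.3, -0.1, -0.6]
gripper_width: 0.268
```

Emit:
drive_tool(motion=[[[-0.95, 0, -0.5], [0, 0, 0], 1], [[-0.95, 0, -0.5], [0, 0, 0], 1], [[-0.95, 0, -0.5], [0, 0, 0], 1], [[-0.95, 0, -0.5], [0, 0, 0], 1], [[-0.95, 0, -0.5], [0, 0, 0], 1], [[-0.95, 0, -0.5], [0, 0, 0], 1], [[-0.95, 0, -0.5], [0, 0, 0], 1], [[-0.95, 0, -0.5], [0, 0, 0], 1], [[-0.4, 0, -0.4], [0, 0, 0], 1], [[0, 0, 0], [0, 0, 0], 1], [[0, 0, 0], [0, 0, 0], 1], [[0, 0, 0], [0, 0, 0], 1]])

```text
time: 6.2
tool_pos: [0.5043, -0.247, 0.1583]
tool_rot: [0.596, -0.595, -0.381, 0.381]
contact_force: [0.9, -1.0, -1.1]
gripper_width: 0.271
```

```bash
python3 - <<'E'
from h import *
go((.4975,-.261,.14))
for n in("top","side"):
    f,im,P=grab(n); c=manip.state()["tool_pos"]; z0=c[2]
    np.savez(n+"1.npz",im=im,P=P)
    hsv=cv2.cvtColor(im,cv2.COLOR_BGR2HSV); w=(hsv[...,1]<40)&(hsv[...,2]>150)
    print(n,circ(im,P,c,.05,z0-.008,z0+.003,w),circ(im,P,c,.05,z0-.022,z0+.006,w))
    u=slice(200,280) if n=="top" else slice(230,420)
    v=slice(380,490) if n=="top" else slice(250,430)
    cv2.imwrite(f"pics/{n}3.png",cv2.resize(im[u,v],None,fx=3,fy=3))
E
```

```text
axes [[0.418, -0.001, -0.908], [0.908, 0.001, 0.418], [0.001, -1.0, 0.001]] pos [ 0.5043 -0.247   0.1583] units [-0.62  0.73  0.01] t 6.2 w 0.27134573051244654 F [ 0.87 -1.04 -1.09]
top (26, array([ 0.4856, -0.2609,  0.1554]), (0.4901, -0.2554, 0.0213), array([0.1515, 0.1543, 0.1614])) (33, array([ 0.4866, -0.2588,  0.1559]), (0.4901, -0.2554, 0.0213), array([0.1503, 0.1543, 0.1637]))
side (702, array([ 0.5044, -0.2576,  0.1543]), (0.5038, -0.2482, 0.0363), array([0.1519, 0.1543, 0.1568])) (864, array([ 0.5036, -0.2603,  0.153 ]), (0.5036, -0.2484, 0.0366), array([0.1449, 0.1539, 0.1568]))
```

Emit:
drive_tool(motion=[[[-0.3, 0, 0], [0, 0, 0], 1], [[-0.31, 0.3, 0], [0, 0, 0], 1], [[0, 0.6, 0], [0, 0, 0], 1], [[0, 0.6, 0], [0, 0, 0], 1], [[0, 0.3, 0], [0, 0, 0], 1], [[0, 0, 0], [0, 0, 0], 1], [[0, 0, 0], [0, 0, 0], 1], [[0, 0, 0], [0, 0, 0], 1]])

```text
time: 7.1
tool_pos: [0.4985, -0.2622, 0.1145]
tool_rot: [-0.595, 0.596, 0.381, -0.381]
contact_force: [-0.8, -0.4, -0.6]
gripper_width: 0.27
```

```bash
python3 - <<'E'
from h import *
go((.4977,-.261,.0735))
f,im,P=grab("side"); c=manip.state()["tool_pos"]; z0=c[2]
hsv=cv2.cvtColor(im,cv2.COLOR_BGR2HSV); w=(hsv[...,1]<40)&(hsv[...,2]>150)
print(circ(im,P,c,.05,z0-.008,z0+.003,w))
cv2.imwrite("pics/s4.png",cv2.resize(im[290:430,250:430],(771,600)))
E
```

```text
axes [[0.419, 0.001, -0.908], [0.908, -0.001, 0.419], [-0.0, -1.0, -0.001]] pos [ 0.4985 -0.2622  0.1145] units [0.03 1.64 0.05] t 7.1 w 0.26993467053270437 F [-0.8  -0.36 -0.55]
(679, array([ 0.4992, -0.2737,  0.11  ]), (0.4972, -0.2647, 0.0363), array([0.1075, 0.11  , 0.1126]))
```

View pics/s4.png

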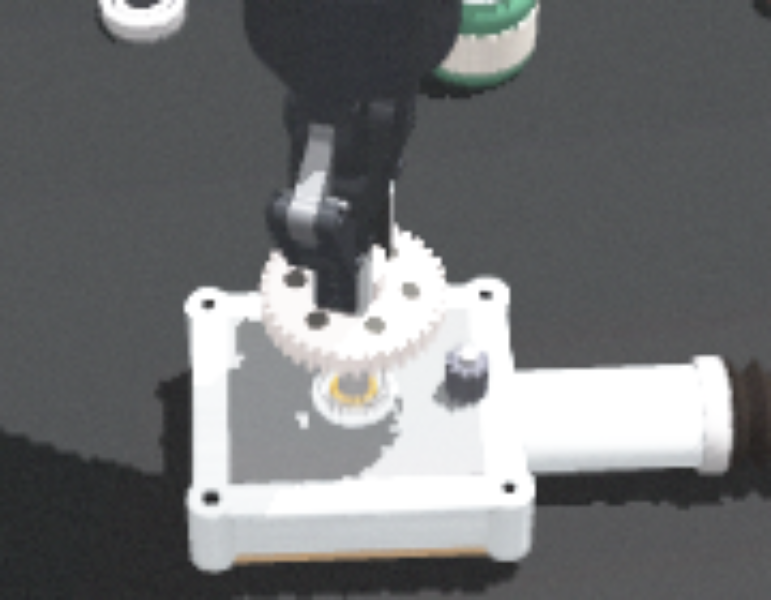

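The gear is above the pin: gear centre about (353,300), spring ring below at (352,388). I'll nudge it and lower it onto the taper.

Emit:
drive_tool(motion=[[[0.05, 0.1, 0.02], [0, 0, 0], 1], [[0, 0.2, 0], [0, 0, 0], 1], [[0, 0.1, 0], [0, 0, 0], 1], [[0, 0, 0], [0, 0, 0], 1], [[0, 0, 0], [0, 0, 0], 1]])

```text
time: 7.65
tool_pos: [0.498, -0.2606, 0.1036]
tool_rot: [0.596, -0.596, -0.381, 0.381]
contact_force: [0.5, -0.1, -0.4]
gripper_width: 0.267
```

Emit:
drive_tool(motion=[[[0, 0.1, 0], [0, 0, 0], 1], [[0, 0.1, 0], [0, 0, 0], 1], [[0, 0, 0], [0, 0, 0], 1], [[0, 0, 0], [0, 0, 0], 1]])

```text
time: 8.05
tool_pos: [0.498, -0.2606, 0.0987]
tool_rot: [0.596, -0.596, -0.381, 0.381]
contact_force: [0.7, 0.5, -1.2]
gripper_width: 0.269
```

Emit:
drive_tool(motion=[[[0, 0.2, 0], [0, 0, 0], 1], [[0, 0.2, 0], [0, 0, 0], 1], [[0, 0.2, 0], [0, 0, 0], 1], [[0, 0.2, 0], [0, 0, 0], 1], [[0, 0, 0], [0, 0, 0], 1], [[0, 0, 0], [0, 0, 0], 1]])

```text
time: 8.65
tool_pos: [0.4979, -0.2605, 0.0785]
tool_rot: [0.596, -0.595, -0.381, 0.381]
contact_force: [0.5, 0.3, -1.5]
gripper_width: 0.266
```

Emit:
drive_tool(motion=[[[0, 0.1, 0], [0, 0, 0], 1], [[0, 0.05, 0], [0, 0, 0], 1], [[0, 0, 0], [0, 0, 0], 1], [[0, 0, 0], [0, 0, 0], 1]])

```text
time: 9.05
tool_pos: [0.4981, -0.2607, 0.0751]
tool_rot: [0.596, -0.596, -0.381, 0.381]
contact_force: [0.4, -0.1, -1.7]
gripper_width: 0.262
```

Emit:
drive_tool(motion=[[[0, 0.08, 0], [0, 0, 0], 1], [[0, 0, 0], [0, 0, 0], 1], [[0, 0, 0], [0, 0, 0], 1]])

```text
time: 9.35
tool_pos: [0.498, -0.2607, 0.073]
tool_rot: [0.596, -0.596, -0.381, 0.381]
contact_force: [-0.2, -0.4, -0.9]
gripper_width: 0.27
```

Emit:
drive_tool(motion=[[[0, 0, 0], [0, 0, 0], -1], [[0, 0, 0], [0, 0, 0], -1], [[0, 0, 0], [0, 0, 0], -1], [[0, 0, 0], [0, 0, 0], -1], [[0, -0.6, 0], [0, 0, 0], -1], [[0, -1, 0], [0, 0, 0], -1], [[0, -1, 0], [0, 0, 0], -1], [[0, -1, 0], [0, 0, 0], -1], [[0.8, 0, 0.4], [0, 0, 0], -1], [[0.9, 0, 0.45], [0, 0, 0], -1], [[0.9, 0, 0.45], [0, 0, 0], -1]])

```text
time: 10.45
tool_pos: [0.4962, -0.1877, 0.1649]
tool_rot: [-0.595, 0.596, 0.381, -0.38]
contact_force: [0.7, 0.5, -0.2]
gripper_width: 1.005
```

```bash
python3 - <<'E'
from h import *
go((.4822,.1965,.09))
for n in("top","side"):
    f,im,P=grab(n); c=(.4977,-.261)
    print(n,"rim",circ(im,P,c,.037,.064,.075),"hub",circ(im,P,c,.02,.078,.0865),"tip",circ(im,P,c,.008,.089,.1))
cv2.imwrite("pics/s5.png",cv2.resize(im[290:430,250:430],(771,600)))
E
```

```text
axes [[0.42, 0.002, -0.907], [0.907, -0.001, 0.42], [-0.0, -1.0, -0.002]] pos [ 0.4962 -0.1877  0.1649] units [13.71  2.98  6.97] t 10.45 w 1.0052637926279104 F [ 0.69  0.48 -0.17]
top rim (147, array([ 0.4749, -0.2535,  0.0684]), (0.4785, -0.2511, 0.0271), array([0.0648, 0.0684, 0.0724])) hub None tip None
side rim (909, array([ 0.4966, -0.2656,  0.0679]), (0.4971, -0.2609, 0.037), array([0.0651, 0.0678, 0.0707])) hub (122, array([ 0.4967, -0.2647,  0.0815]), (0.4965, -0.262, 0.0142), array([0.0789, 0.0814, 0.0844])) tip (24, array([ 0.4977, -0.2628,  0.0905]), (0.4974, -0.2633, 0.005), array([0.0893, 0.0903, 0.0921]))
```

View pics/s5.png

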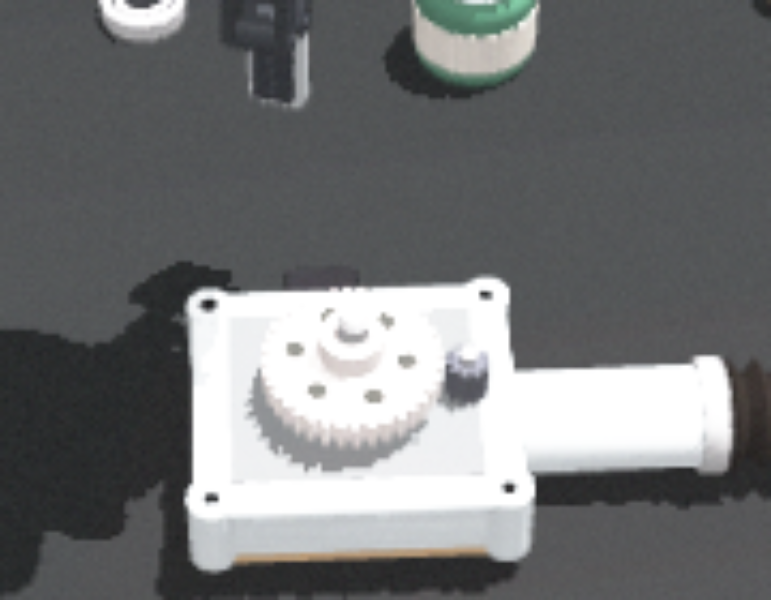

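The gear sits level on the pin, with hub and pin at (352,335), clear of the post. Next is the cap.

Emit:
drive_tool(motion=[[[0.95, 0, 0.48], [0, 0, 0], -1], [[0.95, 0, 0.48], [0, 0, 0], -1], [[0.95, 0, 0.48], [0, 0, 0], -1], [[0.95, 0, 0.48], [0, 0, 0], -1], [[0.95, 0, 0.48], [0, 0, 0], -1], [[0.95, 0, 0.48], [0, 0, 0], -1], [[0.95, 0, 0.48], [0, 0, 0], -1], [[0.95, 0, 0.48], [0, 0, 0], -1], [[0.95, 0, 0.48], [0, 0, 0], -1], [[0.95, 0, 0.48], [0, 0, 0], -1], [[0.95, 0, 0.48], [0, 0, 0], -1], [[0.95, 0, 0.48], [0, 0, 0], -1]])

```text
time: 11.75
tool_pos: [0.4853, 0.1316, 0.1643]
tool_rot: [-0.595, 0.596, 0.381, -0.38]
contact_force: [0.5, 0.6, -0.5]
gripper_width: 0.999
```

Emit:
drive_tool(motion=[[[0.95, 0.5, 0.48], [0, 0, 0], -1], [[0.8, 1, 0.4], [0, 0, 0], -1], [[0, 1, 0], [0, 0, 0], -1], [[0, 1, 0], [0, 0, 0], -1], [[0, 0.5, 0], [0, 0, 0], -1], [[0, 0, 0], [0, 0, 0], -1], [[0, 0, 0], [0, 0, 0], -1]])

```text
time: 12.45
tool_pos: [0.4839, 0.1798, 0.0642]
tool_rot: [-0.596, 0.596, 0.381, -0.38]
contact_force: [-0.4, 0.1, 0.9]
gripper_width: 1.001
```

```bash
python3 - <<'E'
from h import *
go((.4822,.1966,.0105))
E
```

```text
axes [[0.42, 0.001, -0.908], [0.908, 0.0, 0.42], [0.001, -1.0, -0.001]] pos [0.4839 0.1798 0.0642] units [0.58 2.15 0.35] t 12.45 w 1.0005505203502942 F [-0.37  0.09  0.89]
```

Emit:
drive_tool(motion=[[[0.58, 0, 0.35], [0, 0, 0], -1], [[0, 0.5, 0], [0, 0, 0], -1], [[0, 0.6, 0], [0, 0, 0], -1], [[0, 0.6, 0], [0, 0, 0], -1], [[0, 0.2, 0], [0, 0, 0], -1], [[0, 0, 0], [0, 0, 0], -1], [[0, 0, 0], [0, 0, 0], -1]])

```text
time: 13.15
tool_pos: [0.4812, 0.1966, 0.0154]
tool_rot: [0.596, -0.596, -0.381, 0.381]
contact_force: [0.1, 0.7, 1.1]
gripper_width: 1.001
```

```bash
python3 - <<'E'
from h import *
go((.4822,.1966,.0105))
E
```

```text
axes [[0.42, -0.0, -0.908], [0.908, -0.0, 0.42], [-0.0, -1.0, 0.0]] pos [0.4812 0.1966 0.0154] units [ 0.02  0.2  -0.04] t 13.15 w 1.001230132050746 F [0.07 0.74 1.14]
```

Emit:
drive_tool(motion=[[[0.02, 0.2, -0.04], [0, 0, 0], -1], [[0, 0, 0], [0, 0, 0], 0.4], [[0, 0, 0], [0, 0, 0], 0.4], [[0, 0, 0], [0, 0, 0], 0.4], [[0, 0, 0], [0, 0, 0], 1], [[0, 0, 0], [0, 0, 0], 1], [[0, 0, 0], [0, 0, 0], 1], [[0, 0, 0], [0, 0, 0], 1], [[0, 0, 0], [0, 0, 0], 1], [[0, 0, 0], [0, 0, 0], 1]])

```text
time: 14.15
tool_pos: [0.4827, 0.197, 0.011]
tool_rot: [-0.596, 0.596, 0.381, -0.381]
contact_force: [-1.1, 0.2, 4.6]
gripper_width: 0.174
```

Emit:
drive_tool(motion=[[[0, -0.4, 0], [0, 0, 0], 1], [[0, -0.8, 0], [0, 0, 0], 1], [[0, -0.8, 0], [0, 0, 0], 1], [[0, 0, 0], [0, 0, 0], 1], [[0, 0, 0], [0, 0, 0], 1], [[0, 0, 0], [0, 0, 0], 1]])

```text
time: 14.75
tool_pos: [0.4812, 0.1966, 0.0592]
tool_rot: [0.596, -0.595, -0.38, 0.382]
contact_force: [0.1, -0.1, -0.2]
gripper_width: 0.179
```

```bash
python3 - <<'E'
from h import *
go((.4977,-.261,.15))
f,im,P=grab("side"); cv2.imwrite("pics/s6.png",cv2.resize(im[150:270,240:400],(800,600)))
hsv=cv2.cvtColor(im,cv2.COLOR_BGR2HSV);y=(hsv[...,1]>100)&(hsv[...,0]>15)&(hsv[...,0]<35)
print(circ(im,P,manip.state()["tool_pos"],.03,.03,.1,y))
E
```

```text
axes [[0.419, -0.002, -0.908], [0.908, -0.001, 0.419], [-0.001, -1.0, 0.002]] pos [0.4812 0.1966 0.0592] units [-16.34  -3.62  -8.27] t 14.75 w 0.17940394388187897 F [ 0.11 -0.12 -0.19]
(13, array([0.4785, 0.1882, 0.0543]), (0.4804, 0.1935, 0.0139), array([0.052 , 0.0545, 0.056 ]))
```

View pics/s6.png

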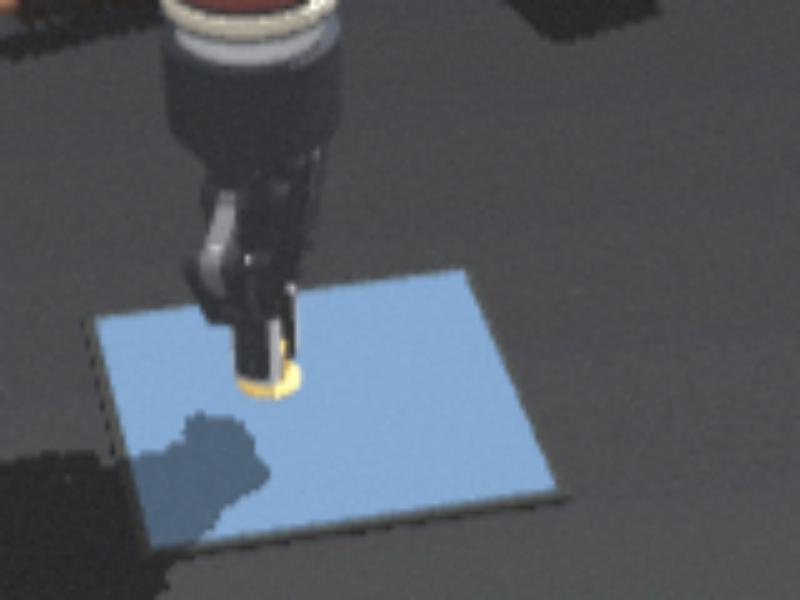

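The cap is gripped level at (268,380), with the brim below the fingertips. I'll carry it over the pin.

Emit:
drive_tool(motion=[[[0, -1, 0], [0, 0, 0], 1], [[-0.6, -1, -0.3], [0, 0, 0], 1], [[-0.95, -1, -0.48], [0, 0, 0], 1], [[-0.95, -0.6, -0.48], [0, 0, 0], 1], [[-0.95, 0, -0.48], [0, 0, 0], 1], [[-0.95, 0, -0.48], [0, 0, 0], 1], [[-0.95, 0, -0.48], [0, 0, 0], 1], [[-0.95, 0, -0.48], [0, 0, 0], 1], [[-0.95, 0, -0.48], [0, 0, 0], 1], [[-0.95, 0, -0.48], [0, 0, 0], 1], [[-0.95, 0, -0.48], [0, 0, 0], 1], [[-0.95, 0, -0.48], [0, 0, 0], 1]])

```text
time: 16.0
tool_pos: [0.4914, -0.0867, 0.1492]
tool_rot: [0.596, -0.595, -0.38, 0.381]
contact_force: [0.0, -0.3, -0.4]
gripper_width: 0.176
```

Emit:
drive_tool(motion=[[[-0.95, 0, -0.48], [0, 0, 0], 1], [[-0.95, 0, -0.48], [0, 0, 0], 1], [[-0.95, 0, -0.48], [0, 0, 0], 1], [[-0.95, 0, -0.48], [0, 0, 0], 1], [[-0.95, 0, -0.48], [0, 0, 0], 1], [[-0.95, 0, -0.48], [0, 0, 0], 1], [[-0.5, 0, -0.3], [0, 0, 0], 1], [[0, 0, 0], [0, 0, 0], 1], [[0, 0, 0], [0, 0, 0], 1], [[0, 0, 0], [0, 0, 0], 1]])

```text
time: 17.0
tool_pos: [0.4992, -0.2587, 0.1502]
tool_rot: [0.596, -0.595, -0.381, 0.381]
contact_force: [0.4, -0.3, -0.5]
gripper_width: 0.174
```

```bash
python3 - <<'E'
from h import *
go((.4978,-.261,.11))
E
```

```text
axes [[0.419, -0.001, -0.908], [0.908, 0.001, 0.419], [0.001, -1.0, 0.001]] pos [ 0.4992 -0.2587  0.1502] units [-0.11  1.61  0.01] t 17.0 w 0.17419312055540156 F [ 0.4  -0.27 -0.46]
```

Emit:
drive_tool(motion=[[[-0.11, 0.4, 0.01], [0, 0, 0], 1], [[0, 0.8, 0], [0, 0, 0], 1], [[0, 0.6, 0], [0, 0, 0], 1], [[0, 0, 0], [0, 0, 0], 1], [[0, 0, 0], [0, 0, 0], 1], [[0, 0, 0], [0, 0, 0], 1]])

```text
time: 17.6
tool_pos: [0.4984, -0.2625, 0.1064]
tool_rot: [-0.595, 0.596, 0.381, -0.381]
contact_force: [0.5, -0.0, -1.1]
gripper_width: 0.176
```

```bash
python3 - <<'E'
from h import *
go((.4978,-.261,.1))
f,im,P=grab("side"); cv2.imwrite("pics/s7.png",cv2.resize(im[325:415,285:405],(800,600),interpolation=cv2.INTER_CUBIC))
E
```

```text
axes [[0.419, 0.001, -0.908], [0.908, -0.001, 0.419], [-0.0, -1.0, -0.001]] pos [ 0.4984 -0.2625  0.1064] units [0.04 0.26 0.05] t 17.6 w 0.17607807790849178 F [ 0.46 -0.01 -1.06]
```

View pics/s7.png

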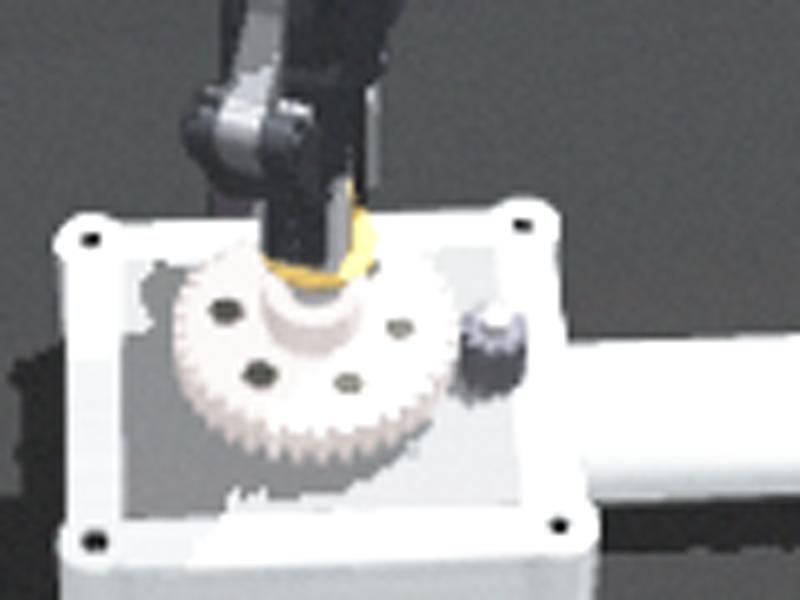

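The cap brim, centre about (321,262), sits over the pin at about (318,290) and the hub at (313,310), so the offset is under 1 mm. I'll correct and lower slowly, watching the force.

Emit:
drive_tool(motion=[[[0.04, 0.1, 0.05], [0, 0, 0], 1], [[0, 0.1, 0], [0, 0, 0], 1], [[0, 0.08, 0], [0, 0, 0], 1], [[0, 0, 0], [0, 0, 0], 1], [[0, 0, 0], [0, 0, 0], 1], [[0, 0, 0], [0, 0, 0], 1]])

```text
time: 18.25
tool_pos: [0.4972, -0.2609, 0.0986]
tool_rot: [-0.596, 0.596, 0.381, -0.381]
contact_force: [0.4, -0.3, -0.5]
gripper_width: 0.179
```

Emit:
drive_tool(motion=[[[0, 0.06, 0], [0, 0, 0], 1], [[0, 0.06, 0], [0, 0, 0], 1], [[0, 0, 0], [0, 0, 0], 1], [[0, 0, 0], [0, 0, 0], 1]])

```text
time: 18.65
tool_pos: [0.4972, -0.2608, 0.0954]
tool_rot: [0.596, -0.596, -0.381, 0.381]
contact_force: [-0.7, -0.6, -0.2]
gripper_width: 0.178
```

Emit:
drive_tool(motion=[[[0, 0.06, 0], [0, 0, 0], 1], [[0, 0.04, 0], [0, 0, 0], 1], [[0, 0, 0], [0, 0, 0], 1], [[0, 0, 0], [0, 0, 0], 1]])

```text
time: 19.05
tool_pos: [0.4975, -0.261, 0.0933]
tool_rot: [-0.595, 0.596, 0.381, -0.381]
contact_force: [0.2, 0.3, 1.1]
gripper_width: 0.175
```

Emit:
drive_tool(motion=[[[0, 0.04, 0], [0, 0, 0], 1], [[0, 0.04, 0], [0, 0, 0], 1], [[0, 0, 0], [0, 0, 0], 1], [[0, 0, 0], [0, 0, 0], 1]])

```text
time: 19.45
tool_pos: [0.4976, -0.2609, 0.0915]
tool_rot: [-0.595, 0.596, 0.381, -0.381]
contact_force: [1.3, 1.0, 4.4]
gripper_width: 0.176
```

Emit:
drive_tool(motion=[[[0, 0.04, 0], [0, 0, 0], 1], [[0, 0, 0], [0, 0, 0], 1], [[0, 0, 0], [0, 0, 0], 1]])

```text
time: 19.75
tool_pos: [0.4977, -0.2603, 0.0893]
tool_rot: [-0.596, 0.596, 0.382, -0.38]
contact_force: [5.8, 2.4, -0.4]
gripper_width: 0.175
```

Emit:
drive_tool(motion=[[[0, 0.04, 0], [0, 0, 0], 1], [[0, 0, 0], [0, 0, 0], 1], [[0, 0, 0], [0, 0, 0], 1]])

```text
time: 20.05
tool_pos: [0.4978, -0.2605, 0.0885]
tool_rot: [-0.596, 0.596, 0.382, -0.38]
contact_force: [4.2, 0.7, -0.1]
gripper_width: 0.176
```

Emit:
drive_tool(motion=[[[0, 0.02, 0], [0, 0, 0], 1], [[0, 0, 0], [0, 0, 0], 1], [[0, 0, 0], [0, 0, 0], 1]])

```text
time: 20.35
tool_pos: [0.4978, -0.2606, 0.0882]
tool_rot: [-0.596, 0.596, 0.381, -0.38]
contact_force: [5.2, 1.4, -0.1]
gripper_width: 0.176
```

Emit:
drive_tool(motion=[[[0.015, 0.02, -0.025], [0, 0, 0], 1], [[0, 0, 0], [0, 0, 0], 1], [[0, 0, 0], [0, 0, 0], 1]])

```text
time: 20.65
tool_pos: [0.498, -0.2605, 0.0878]
tool_rot: [0.596, -0.596, -0.381, 0.381]
contact_force: [3.8, 2.9, 0.9]
gripper_width: 0.176
```

Emit:
drive_tool(motion=[[[0, 0.02, 0], [0, 0, 0], 1], [[0, 0, 0], [0, 0, 0], 1], [[0, 0, 0], [0, 0, 0], 1]])

```text
time: 20.95
tool_pos: [0.498, -0.2606, 0.0875]
tool_rot: [0.596, -0.596, -0.381, 0.381]
contact_force: [4.0, 2.8, 1.0]
gripper_width: 0.176
```

```bash
python3 - <<'E'
from h import *
go((.4978,-.261,.08))
for i in range(2):
    f,im,P=grab("side"); c=(.4977,-.261)
    hsv=cv2.cvtColor(im,cv2.COLOR_BGR2HSV);y=(hsv[...,1]>90)&(hsv[...,0]>15)&(hsv[...,0]<35)
    print("rim",circ(im,P,c,.037,.055,.075),"cap",circ(im,P,c,.03,.075,.12,y))
    p=P.reshape(-1,3); m=(np.hypot(p[:,0]-c[0],p[:,1]-c[1])<.036)&(p[:,2]>.055)&(p[:,2]<.073)&(np.hypot(p[:,0]-c[0],p[:,1]-c[1])>.016)&((im.min(-1)>120).ravel())
    q=p[m]; A=np.c_[q[:,:2]-c,np.ones(len(q))]; print("plane",np.linalg.lstsq(A,q[:,2],rcond=None)[0].round(4))
cv2.imwrite("pics/s8.png",cv2.resize(im[325:415,285:405],(800,600),interpolation=cv2.INTER_CUBIC))
E
```

```text
axes [[0.419, 0.0, -0.908], [0.908, 0.0, 0.419], [0.0, -1.0, -0.0]] pos [ 0.498  -0.2606  0.0875] units [-0.02  0.3   0.  ] t 20.95 w 0.17603716051809187 F [4.04 2.79 1.03]
rim (923, array([ 0.4961, -0.2709,  0.0646]), (0.4978, -0.2616, 0.0367), array([0.0585, 0.0649, 0.0682])) cap (33, array([ 0.4973, -0.2699,  0.086 ]), (0.4977, -0.2674, 0.0146), array([0.0803, 0.0826, 0.0983]))
plane [0.004  0.044  0.0647]
rim (928, array([ 0.4958, -0.271 ,  0.0648]), (0.4979, -0.2615, 0.0367), array([0.0582, 0.0651, 0.0685])) cap (34, array([ 0.4971, -0.2701,  0.086 ]), (0.498, -0.2659, 0.0168), array([0.0801, 0.0835, 0.0993]))
plane [0.0043 0.0463 0.0649]
```

View pics/s8.png

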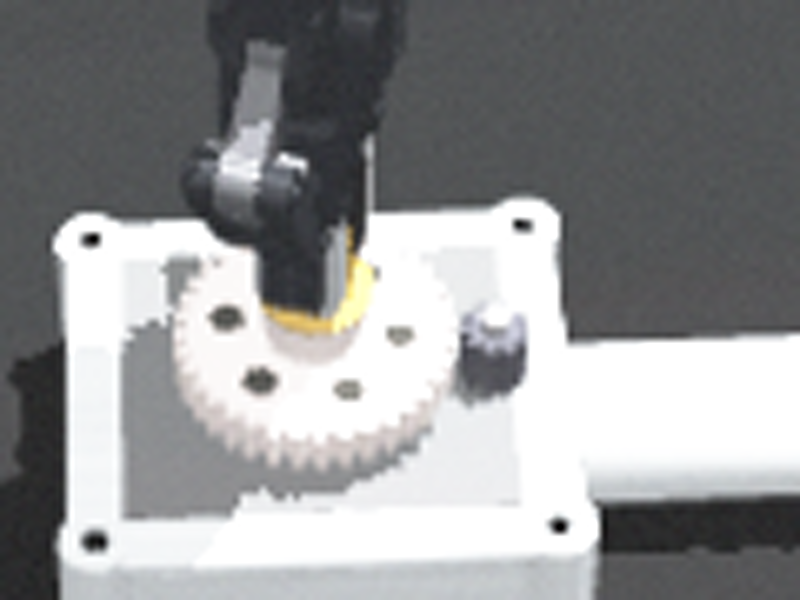

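The view shows the cap brim on the hub at (318,315), with the gear about 3 mm lower than before. The pin is pushing sideways by about 5 N, so I'll ease the tool that way, then press in small steps.

Emit:
drive_tool(motion=[[[0.03, 0, -0.03], [0, 0, 0], 1], [[0, 0, 0], [0, 0, 0], 1]])

```text
time: 21.25
tool_pos: [0.4983, -0.2605, 0.0874]
tool_rot: [0.596, -0.595, -0.381, 0.382]
contact_force: [1.8, 2.7, 2.5]
gripper_width: 0.18
```

Emit:
drive_tool(motion=[[[0, 0.03, 0], [0, 0, 0], 1], [[0, 0, 0], [0, 0, 0], 1]])

```text
time: 21.45
tool_pos: [0.4985, -0.2605, 0.0867]
tool_rot: [0.596, -0.595, -0.381, 0.381]
contact_force: [0.5, 2.2, 3.5]
gripper_width: 0.18
```

Emit:
drive_tool(motion=[[[0, 0.03, 0], [0, 0, 0], 1], [[0, 0, 0], [0, 0, 0], 1]])

```text
time: 21.65
tool_pos: [0.4986, -0.2605, 0.0861]
tool_rot: [0.596, -0.596, -0.381, 0.381]
contact_force: [-1.0, 2.2, 3.7]
gripper_width: 0.176
```

Emit:
drive_tool(motion=[[[0.02, 0.03, 0.02], [0, 0, 0], 1], [[0, 0, 0], [0, 0, 0], 1]])

```text
time: 21.85
tool_pos: [0.4986, -0.2604, 0.0857]
tool_rot: [-0.595, 0.596, 0.381, -0.381]
contact_force: [-0.1, 0.2, 4.1]
gripper_width: 0.171
```

Emit:
drive_tool(motion=[[[0, 0.03, 0], [0, 0, 0], 1], [[0, 0, 0], [0, 0, 0], 1]])

```text
time: 22.05
tool_pos: [0.4987, -0.2604, 0.085]
tool_rot: [-0.595, 0.596, 0.381, -0.381]
contact_force: [-1.3, 0.2, 5.8]
gripper_width: 0.175
```

Emit:
drive_tool(motion=[[[0, 0.02, 0], [0, 0, 0], 1], [[0, 0, 0], [0, 0, 0], 1]])

```text
time: 22.25
tool_pos: [0.4987, -0.2604, 0.0848]
tool_rot: [-0.595, 0.596, 0.381, -0.381]
contact_force: [-2.4, 0.5, 6.8]
gripper_width: 0.183
```

Emit:
drive_tool(motion=[[[-0.01, 0.02, 0.02], [0, 0, 0], 1], [[0, 0, 0], [0, 0, 0], 1]])

```text
time: 22.45
tool_pos: [0.4986, -0.2604, 0.0848]
tool_rot: [-0.595, 0.596, 0.381, -0.381]
contact_force: [-2.1, 0.8, 7.4]
gripper_width: 0.177
```

Emit:
drive_tool(motion=[[[0, 0.02, 0], [0, 0, 0], 1], [[0, 0, 0], [0, 0, 0], 1]])

```text
time: 22.65
tool_pos: [0.4987, -0.2605, 0.0848]
tool_rot: [-0.595, 0.596, 0.381, -0.381]
contact_force: [-2.2, 2.6, 11.3]
gripper_width: 0.177
```

Emit:
drive_tool(motion=[[[0, 0.02, 0], [0, 0, 0], 1], [[0, 0, 0], [0, 0, 0], 1]])

```text
time: 22.85
tool_pos: [0.4988, -0.2605, 0.0847]
tool_rot: [-0.595, 0.596, 0.381, -0.381]
contact_force: [-3.5, 3.1, 12.2]
gripper_width: 0.175
```

Position has stopped at 0.0847 and the force is rising, so the gear is solid. I'll bring the push up to about 16 N.

Emit:
drive_tool(motion=[[[0, 0.02, 0], [0, 0, 0], 1], [[0, 0, 0], [0, 0, 0], 1]])

```text
time: 23.05
tool_pos: [0.4989, -0.2605, 0.0847]
tool_rot: [-0.595, 0.596, 0.381, -0.381]
contact_force: [-4.0, 3.0, 14.5]
gripper_width: 0.177
```

Emit:
drive_tool(motion=[[[0, 0.01, 0], [0, 0, 0], 1], [[0, 0, 0], [0, 0, 0], 1]])

```text
time: 23.25
tool_pos: [0.4989, -0.2606, 0.0847]
tool_rot: [-0.595, 0.596, 0.381, -0.381]
contact_force: [-5.4, 3.7, 16.2]
gripper_width: 0.178
```

Emit:
drive_tool(motion=[[[0, 0, 0.02], [0, 0, 0], 1], [[0, 0, 0], [0, 0, 0], 1], [[0, 0, 0], [0, 0, 0], 1], [[0, 0, 0], [0, 0, 0], 1], [[0, 0, 0], [0, 0, 0], 1]])

```text
time: 23.75
tool_pos: [0.4988, -0.2605, 0.0846]
tool_rot: [-0.595, 0.597, 0.381, -0.381]
contact_force: [-2.6, 2.7, 14.4]
gripper_width: 0.181
```

Emit:
drive_tool(motion=[[[0, 0.01, 0], [0, 0, 0], 1], [[0, 0, 0], [0, 0, 0], 1], [[0, 0, 0], [0, 0, 0], 1], [[0, 0, 0], [0, 0, 0], 1]])

```text
time: 24.15
tool_pos: [0.4988, -0.2605, 0.0847]
tool_rot: [-0.595, 0.597, 0.381, -0.381]
contact_force: [-4.2, 3.3, 15.9]
gripper_width: 0.177
```

Emit:
drive_tool(motion=[[[0, -0.06, 0], [0, 0, 0], 1], [[0, 0, 0], [0, 0, 0], 1]])

```text
time: 24.35
tool_pos: [0.4986, -0.2604, 0.0848]
tool_rot: [-0.595, 0.597, 0.381, -0.381]
contact_force: [-0.8, 1.3, 8.9]
gripper_width: 0.176
```

Emit:
drive_tool(motion=[[[0, -0.03, 0], [0, 0, 0], 0.3], [[0, -0.03, 0], [0, 0, 0], -0.2], [[0, 0, 0], [0, 0, 0], -1], [[0, 0, 0], [0, 0, 0], -1], [[0, 0, 0], [0, 0, 0], -1], [[0, -0.3, 0], [0, 0, 0], -1], [[0, -0.6, 0], [0, 0, 0], -1], [[0, -1, 0], [0, 0, 0], -1], [[0, -1, 0], [0, 0, 0], -1], [[0.8, -0.5, 0.4], [0, 0, 0], -1], [[0.9, 0, 0.45], [0, 0, 0], -1], [[0.9, 0, 0.45], [0, 0, 0], -1]])

```text
time: 25.55
tool_pos: [0.4962, -0.1868, 0.1723]
tool_rot: [-0.595, 0.597, 0.381, -0.38]
contact_force: [0.3, 0.7, -0.5]
gripper_width: 0.997
```

Emit:
drive_tool(motion=[[[0.9, 0, 0.45], [0, 0, 0], -1], [[0.9, 0, 0.45], [0, 0, 0], -1], [[0.9, 0, 0.45], [0, 0, 0], -1], [[0, 0, 0], [0, 0, 0], -1], [[0, 0, 0], [0, 0, 0], -1], [[0, 0, 0], [0, 0, 0], -1]])

```text
time: 26.15
tool_pos: [0.4934, -0.1123, 0.1704]
tool_rot: [-0.595, 0.596, 0.381, -0.381]
contact_force: [0.5, 0.6, -0.6]
gripper_width: 1.0
```

```bash
python3 - <<'E'
from h import *
for i in range(2):
  for n in("top","side"):
    f,im,P=grab(n); c=(.4977,-.261)
    hsv=cv2.cvtColor(im,cv2.COLOR_BGR2HSV);y=(hsv[...,1]>90)&(hsv[...,0]>15)&(hsv[...,0]<35)
    p=P.reshape(-1,3); r=np.hypot(p[:,0]-c[0],p[:,1]-c[1]); m=(r<.033)&(p[:,2]>.055)&(p[:,2]<.073)&(r>.017)&((im.min(-1)>120).ravel())
    q=p[m]; A=np.c_[q[:,:2]-c,np.ones(len(q))]; print(n,"rim plane",np.linalg.lstsq(A,q[:,2],rcond=None)[0].round(4))
    print("gear",circ(im,P,c,.045,.06,.07),"brim",circ(im,P,c,.03,.075,.088,y),"dome",circ(im,P,c,.03,.094,.115,y))
cv2.imwrite("pics/s9.png",cv2.resize(im[325:415,285:405],(800,600),interpolation=cv2.INTER_CUBIC))
print(manip.state()["contact_force"])
E
```

```text
top rim plane [-0.0037 -0.0162  0.064 ]
gear (361, array([ 0.493 , -0.2666,  0.0643]), (0.5017, -0.2597, 0.0401), array([0.0607, 0.0641, 0.0687])) brim (41, array([ 0.4951, -0.2581,  0.0811]), (0.497, -0.262, 0.0134), array([0.0761, 0.0809, 0.0871])) dome (43, array([ 0.4973, -0.26  ,  0.0988]), (0.4969, -0.2599, 0.0086), array([0.0953, 0.0989, 0.1027]))
side rim plane [-0.0001  0.0198  0.0635]
gear (840, array([ 0.4975, -0.2678,  0.0635]), (0.5023, -0.2627, 0.0405), array([0.0611, 0.0634, 0.066 ])) brim (63, array([ 0.4928, -0.2663,  0.0823]), (0.4941, -0.2648, 0.0117), array([0.0787, 0.0819, 0.0875])) dome (17, array([ 0.4968, -0.2674,  0.0966]), (0.4978, -0.263, 0.0085), array([0.0945, 0.0965, 0.0999]))
top rim plane [-0.0121 -0.      0.0636]
gear (351, array([ 0.4918, -0.2668,  0.0643]), (0.5019, -0.2618, 0.0408), array([0.0608, 0.0641, 0.0685])) brim (38, array([ 0.4951, -0.258 ,  0.0807]), (0.4973, -0.2615, 0.0139), array([0.0764, 0.0813, 0.084 ])) dome (41, array([ 0.4971, -0.2604,  0.0989]), (0.497, -0.2599, 0.0088), array([0.0954, 0.099 , 0.1026]))
side rim plane [-0.0033  0.0156  0.0635]
gear (855, array([ 0.4973, -0.2681,  0.0636]), (0.5016, -0.263, 0.04), array([0.061 , 0.0636, 0.0663])) brim (62, array([ 0.4926, -0.2656,  0.082 ]), (0.4944, -0.2628, 0.0115), array([0.0791, 0.081 , 0.0867])) dome (19, array([ 0.497 , -0.2673,  0.0963]), (0.4974, -0.2617, 0.0095), array([0.0945, 0.0964, 0.0985]))
[-0.02084304 -0.4758438  -0.23728521]
```

View pics/s9.png

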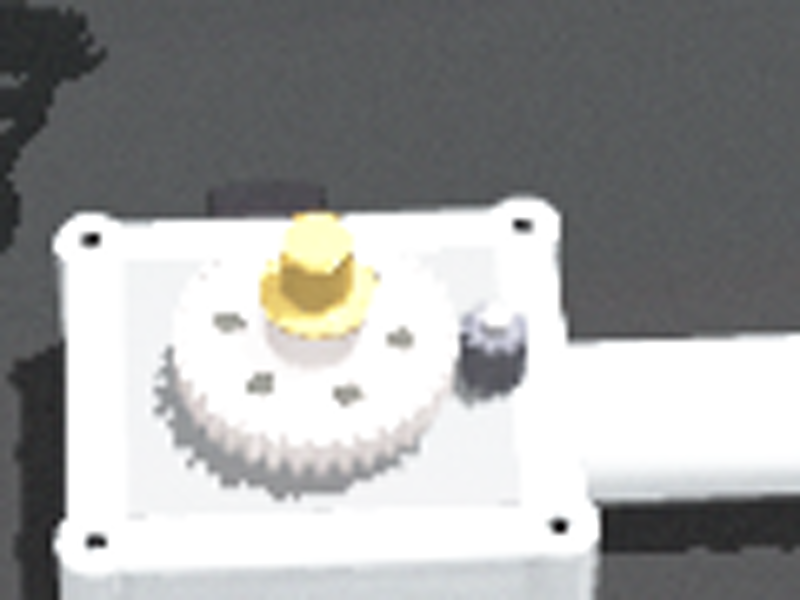

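The cap sits square on the hub (dome at (318,240), brim at (318,300)). The gear is level, about 4.5 mm below its free height, and the gripper is clear. I'll hand it in.

```bash
python3 -c "
from plant import manip
print(manip.job_done())"
```

```text
the job is handed in; nothing more can be done
None
```

I put the far gear (the one on the mat) on the pin, pressed the cap down until the gear went solid, let go and handed the job in at about 26 s. No verdict was reported.

**Pressing:** The tool stopped moving at z = 0.0847 m. From there the push rose to about 16 N, and I held 14–16 N for about 1 s, with no reading above 16.2 N.

**Last checks, after letting go:**
- **Gear:** It is level to within about 0.02 rad, with its underside at about 52 mm. That is about 4.5 mm below its free height, so the cap is holding it down against the spring.
- **Cap:** It sits on the hub, and the top camera puts its dome within about 1.5 mm of the pin axis.
- **Gripper:** It is open and about 15 cm away from the parts.

**What disagreed or was not checked:**
- **Low force midway:** The wrist showed only about 1 N, plus a 4–6 N sideways load, while the gear was already going down. I eased the tool sideways and the readings became normal.
- **Camera offset:** The two cameras differ by 1–3 mm in y, and neither measures the force between cap and gear, so that force is inferred from the wrist.
- **Bystanders:** I did not re-measure them. The arm passed well above the bearing and the tin and did not go near the tie-rod end.

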